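# Unpin the gear carrier from the bench fixture

### The job

The gear carrier is pinned in the bench fixture by a sprung index plunger. Pull the plunger's winged knob out along its slanting axis and twist it so that it stays latched open by itself, then slide the carrier sideways out from under the plunger bracket and set it down upright and flat on the floor of the wooden tray. Leave the plunger latched open, do not drop or tip the carrier, and leave the other things on the bench where they are.

Things in the scene. Friction and masses are not known exactly. Their poses are not given: they have to be found in the camera images.
- fixture: Bolted-down bench fixture. Grey base plate x -97..+63, y -45..+45 mm, 12 mm thick; origin on the bench, z up; plunger on its -x side (faces the robot but for yaw). Rails 10 mm high along y at x -50 and +58 mm guide the carrier, which slides along y; both ends open. A 40 mm wide bracket overhangs the carrier's lug; plunger axis lies in the x-z plane, leaning 25 deg from vertical toward -x going up.
- knob_grip (a point): Centre of the plunger's black winged knob, a flat bar 36 (x) x 14 (y) x 32 mm (z, 16 each way). z = plunger axis, pointing out: the way to pull. Grip across the 14 mm, along y; the frame turns with the knob and at home its y is the fixture's y. About 103 mm above the bench. A square steel collar, 28 x 28 mm, ends 25 mm below this point (along the axis) at home, 41 mm when latched.
- plunger (a joint): Plunger pulled out along its axis (m): 0 home, pin in the carrier's lug; 0.019 end of travel. A spring draws it in with 4 N at 0, 11 N at 0.019. A cross pin under the knob sits in the collar's slot; pulled past 0.016 it is clear and the knob can be twisted. Latched it rests at about 0.016, pin 4 mm clear of the lug.
- knob (a joint): Twist of the knob (rad), counter-clockwise seen from its outer end (right-handed about the axis pointing out): 0 home, where the slot blocks twist beyond about 0.08 until pulled; stop at 1.4. Pulled, twisted to 0.9 or more and let go, its cross pin rests on the collar's top and it stays open; light friction holds the angle.
- arbor (a point): Grip point of the loose gear carrier (0.5 to 0.8 kg): square steel arbor 22 x 22 mm, flats across x and y, top 20 mm above this point. Below it: washer 29 mm, flat spur gear (68 mm dia., centred on the arbor) 32 mm, carrier underside 64 mm. z up; x, y agree with the fixture's while pinned. Slide it about 65 mm or more along the fixture's y, either way, before lifting past the bracket.
- carrier_base (a point): Centre of the underside of the carrier's aluminium base plate, 96 (x) x 72 (y) x 14 mm; axes as arbor, from which it lies 12 mm toward -x and 64 mm down. A slanting steel lug, 22 mm wide, on the plate's -x end takes the plunger pin. Pinned, it is 12 mm above the bench.
- tray: Empty open wooden tray, fixed on the bench: outside 119 (x) x 228 mm (y), walls 36 mm high, 9 mm thick; inside 100 x 210 mm. Origin at the centre of its underside; inner floor 6 mm above it. The carrier lies flat only with its 96 mm length roughly along the tray's long (y) direction. Tray and fixture may swap left and right.
- piston_mid (a point): Bystander: loose piston 66 x 63 x 54 mm, its centre.
- bearing_mid (a point): Bystander: loose ball bearing 47 mm diameter, 14 mm high, its centre.
- sleeve_mid (a point): Bystander: loose steel spacer sleeve 24 mm diameter, 52 mm tall, standing, its centre.
- spanner_mid (a point): Bystander: loose combination wrench 199 mm long, lying flat, its centre.
- carrier: The gear carrier as a whole: origin on its underside, vertically below the point 8 mm toward -x from arbor; same axes as arbor.
There are look-alikes about, which are no part of the job. There is more than one size of the carrier; the job needs the larger.

How it is judged:
By the outcome, as a careful person would: the job done as asked, in the order asked, and still so for the second after the job is handed in, with the robot touching nothing.
It also fails if it takes over 56 s, if anything falls off the work surface, if the arm or the gripper's body presses on something with over 40 N, if the wrist force passes 120 N, or if a joint passes its speed limit or range.

### The arm

A 6-joint arm with a two-finger parallel gripper is mounted at the origin on a cart in front of the work surface, level with it; the furniture and walls round the work are solid. World frame = base frame: x ahead of the robot, y to its left, z up, the work surface at z = 0. Lengths are in m, angles in rad, forces in N, time in s.
With the tool pointing down it reaches from about 0.35 to 0.975 m from the base axis. Payload 4.9 kg.
Tool frame: the origin (TCP) lies at the very end of the fingers, on their centre line; the grasp point (between the pads) lies 19 mm behind it (manip.grip_depth is the distance from the TCP to the grasp point, in m); z points along the fingers, x is the direction in which the jaws open and shut, and the axes are right-handed (so a half turn about z gives the same grasp; the last joint's range is limited). The gripper opens to 85 mm and grips with 20 to 120 N. Pads are 22 mm wide; open, the fingers measure 114 mm over their backs; the gripper's body (76 mm by 85 mm) begins 54 mm behind the grasp point. The pads swing forward as they close: fully open they stand 13 mm farther back than shut.
Start: joints at [1.128, 0.053, 1.613, -0, 1.476, -0.119], TCP at [0.199, 0.593, 0.231] pointing down, gripper open.
Joint ranges: [-3.01, 3.01], [-1.01, 2.22], [0.06, 2.58], [-1.02, 4.17], [0.09, 2.62], [-3.14, 3.14]. Speed limits (rad/s): [2.57, 2.57, 3.14, 3.14, 3.14, 3.14].

### API

Orientations are given as a unit quaternion [w, x, y, z].
In Python, from plant import manip gives the robot as it stands. The module is installed in compiled form; this text tells all that it offers.
- The arm moves only by the shell command python3 -m crank 'ROWS' [OPENING]. ROWS is JSON, a list of rows, each a list of 4 numbers: the shift along the tool's x, y, z in cm, then the turn about the tool's z in units of 6 degrees (1.0 is 6 degrees). A call has 1 to 10 rows; each row shifts and turns the commanded pose from where the row before left it, along the tool's axes as they then stand; what a row does not reach is not made up. A row lasts 1/12 s, in which the tool goes at most 41.7 mm and 7.16 degrees, less where a joint would pass 70% of its speed; a pose out of reach is approached as far as the arm can. A call with a gripper value outside its range is refused whole. OPENING is the opening, from 0 (shut) to 1 (fully open), set as the call begins (- or left out, the last holds). The fingers move at their own pace and stop on an object; the grip force is fixed at half the most. Time passes only in rows, so rows that do not move let the fingers close. It gives the time, the measured TCP pose, the force and the opening at its end, in the units of the state.
- manip.state(): the state, without advancing time (a new reading comes with each control period).
- manip.grab_frame(name): name is "scene" or "top" or "wrist"; returns a dict with "img" (384x512x3 uint8, red, green, blue), "intrinsics" (3x3 intrinsics, pixels), "position" and "orientation" of the camera in the world. Camera axes: x right, y up, looking along -z (the intrinsics and any distortion apply to the point x, -y, -z); pixel columns grow to the right and rows downward; lengths in m; the calibration is good to about 2 mm. A picture is of the moment at which its call begins. There is no depth.
- manip.job_done(): hands the job in, once; it reports no verdict.
The state is a dict: "time": time; "joint_pos": joint angles; "joint_vel": joint speeds; "joint_efforts": joint torques, N m; "tool_pos": TCP position; "tool_rot": TCP orientation; "contact_force": force on the tool from outside, world axes, zero at the start; "ft_torque": the same for the moment, N m; "gripper_width": opening from 0.0 (shut) to 1.0 (fully open).
Only numpy, scipy, OpenCV 4.12 (cv2) and the standard library are available. Lean on these libraries where they do the work, as an engineer would, in place of code of your own. Each camera call takes 0.05 s, during which the arm holds its last target.

## Working session

There is one attempt and no reset: what is moved stays moved. The work goes in short steps, Python scripts to look and compute and a shell command to move; the robot and the scene stay as the last step left them, time stands still between calls to the robot, and variables do not carry over. Pictures are saved under pics/ and viewed, and the job is handed in when it is done.

```bash
mkdir -p pics
python3 - <<'E'
from plant import manip
import cv2
print(manip.state(), manip.grip_depth)
for n in ("scene","top","wrist"):
    f=manip.grab_frame(n); cv2.imwrite(f"pics/{n}0.png",f["img"][:,:,::-1]); print(n,f["intrinsics"],f["position"],f["orientation"],[k for k in f])
E
```

```text
{'time': 0.0, 'joint_pos': array([ 1.12799970e+00,  5.33582997e-02,  1.61431798e+00,  5.07011155e-07,
        1.47599631e+00, -1.18953260e-01]), 'joint_vel': array([ 0.00022905, -0.00016658, -0.00116317,  0.00023916,  0.00092055,
       -0.00074118]), 'joint_efforts': array([-2.11911254e-03, -3.93704474e+01, -3.70159328e+01, -3.19015207e-04,
        7.24654034e-03,  1.00346713e-05]), 'tool_pos': array([0.19858171, 0.59194617, 0.2300478 ]), 'tool_rot': array([ 5.02490137e-04,  8.11853161e-01,  5.83860739e-01, -9.10516634e-04]), 'contact_force': array([-0.18063567, -0.14153702,  0.09229914]), 'ft_torque': array([-0.02409775, -0.03183845, -0.00239345]), 'gripper_width': 0.9993544401137145} 0.0187
scene [[441.38984218   0.         265.0231156 ]
 [  0.         441.38984218 190.56991222]
 [  0.           0.           1.        ]] [-0.10518352 -0.64193605  0.71200594] [ 0.769341    0.40841021 -0.21862105 -0.43990948] ['img', 'intrinsics', 'position', 'orientation']
top [[495.9915415    0.         258.27791119]
 [  0.         495.9915415  196.82918026]
 [  0.           0.           1.        ]] [ 0.37967993 -0.16619715  1.33461414] [-0.69116056 -0.08213468  0.08833039  0.71256489] ['img', 'intrinsics', 'position', 'orientation']
wrist [[326.51494031   0.         252.3030129 ]
 [  0.         326.51494031 192.89534221]
 [  0.           0.           1.        ]] [0.13221532 0.61496712 0.37264854] [ 0.80353536 -0.11498677 -0.08133022  0.57835487] ['img', 'intrinsics', 'position', 'orientation']
```

View pics/scene0.png

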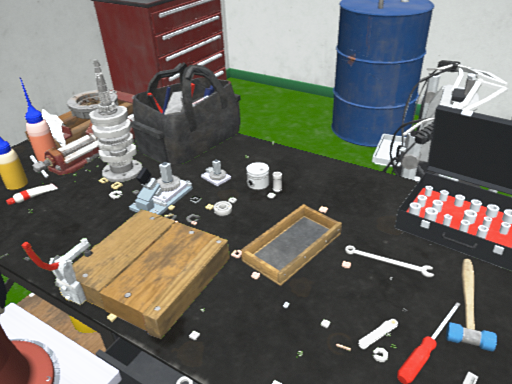

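View pics/top0.png

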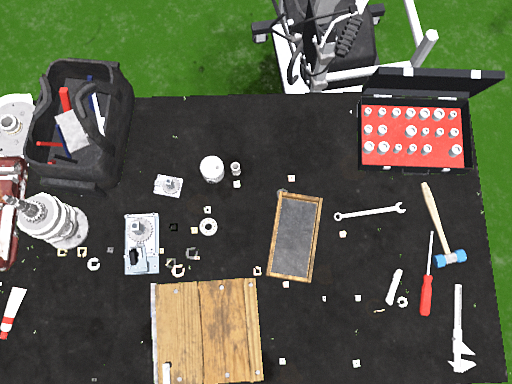

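View pics/wrist0.png

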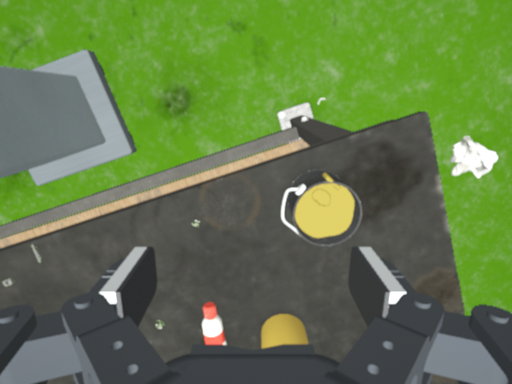

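The fixture with the carrier is at top (141,244) and scene (165,190). A smaller carrier is loose at top (168,186) and scene (216,172). The tray is at top (296,235). I'll enlarge these next.

```bash
cat > h.py <<'E'
import numpy as np, cv2
from plant import manip
from scipy.spatial.transform import Rotation as R
def rot(q): return R.from_quat([q[1],q[2],q[3],q[0]])
def proj(f,P):
    p=rot(f["orientation"]).inv().apply(np.atleast_2d(P)-f["position"])
    K=f["intrinsics"]; return np.c_[K[0,2]+K[0,0]*p[:,0]/-p[:,2], K[1,2]+K[1,1]*p[:,1]/p[:,2]]
def ray(f,uv):
    K=f["intrinsics"]; uv=np.atleast_2d(uv)
    d=np.c_[(uv[:,0]-K[0,2])/K[0,0],-(uv[:,1]-K[1,2])/K[1,1],-np.ones(len(uv))]
    return rot(f["orientation"]).apply(d)
def atz(f,uv,z):
    d=ray(f,uv); z=np.broadcast_to(z,len(d)); return f["position"]+d*((z-f["position"][2])/d[:,2])[:,None]
def crop(f,u,v,w,h,s,name):
    c=f["img"][v:v+h,u:u+w,::-1]; cv2.imwrite(f"pics/{name}.png",cv2.resize(c,None,fx=s,fy=s,interpolation=cv2.INTER_CUBIC))
def save(f,name): cv2.imwrite(f"pics/{name}.png",f["img"][:,:,::-1])
E
python3 - <<'E'
from h import *
import pickle
f=manip.grab_frame("top"); pickle.dump(f,open("top.pkl","wb"))
crop(f,110,165,100,75+40,6,"t1"); crop(f,255,180,80,110,5,"t2")
g=manip.grab_frame("scene"); pickle.dump(g,open("scene.pkl","wb"))
crop(g,120,140,130,90,6,"s1")
E
```

```text
(no output)
```

View pics/t1.png

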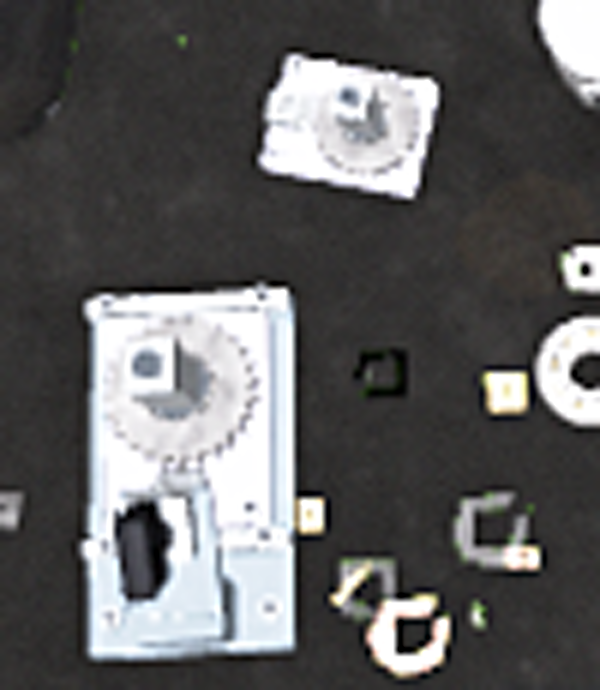

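View pics/t2.png

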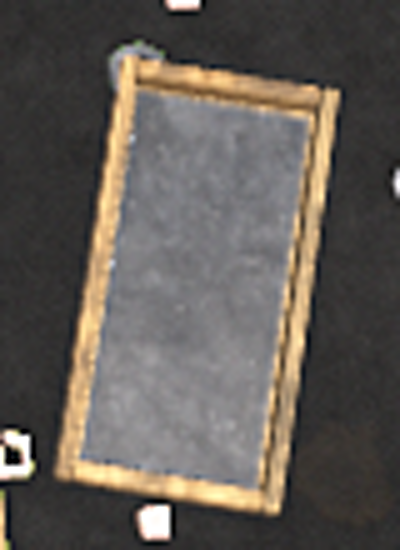

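View pics/s1.png

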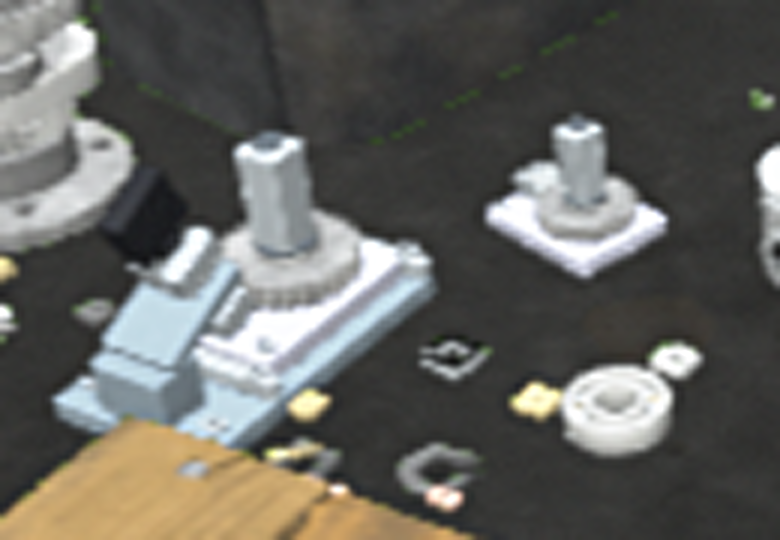

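Run:
```python
from h import *
import pickle
f=pickle.load(open("top.pkl","rb"));g=pickle.load(open("scene.pkl","rb"))
c=np.array([(89,660),(296,652),(293,288),(87,297)])/6+[110,165]
P=atz(f,c,0.012);print(P)
print(np.linalg.norm(np.diff(P,axis=0),axis=1))
ex=(P[2]+P[3]-P[0]-P[1])[:2];ey=(P[0]+P[3]-P[1]-P[2])[:2]
print("yaws",np.degrees(np.arctan2(ex[1],ex[0])),np.degrees(np.arctan2(-ey[0],ey[1])))
print("centre",P.mean(0))
c=np.array([(55,475),(278,515),(340,92),(130,57)])/5+[255,180]
T=atz(f,c,0.036);print(T,T.mean(0),np.linalg.norm(np.diff(T,axis=0),axis=1))
ex=(T[2]+T[3]-T[0]-T[1])[:2];print(np.degrees(np.arctan2(ex[1],ex[0])))
# arbor top
a=np.array([150,366])/6+[110,165]; print("arbor top",atz(f,a,0.096))
```

```text
[[0.50351937 0.17576656 0.012     ]
 [0.50422542 0.08486953 0.012     ]
 [0.66823857 0.08894609 0.012     ]
 [0.66686812 0.18208492 0.012     ]]
[0.09089977 0.1640638  0.09314891]
yaws 1.8187355330968604 0.6464476255359599
centre [0.58571287 0.13291677 0.012     ]
[[ 0.49004752 -0.19624717  0.036     ]
 [ 0.46599982 -0.31088041  0.036     ]
 [ 0.68998428 -0.35701594  0.036     ]
 [ 0.71283693 -0.24460861  0.036     ]] [ 0.58971714 -0.27718803  0.036     ] [0.11712844 0.22868652 0.11470681]
-11.942595386171396
arbor top [[0.61805749 0.13243521 0.096     ]]
```

Which carrier: there are two candidates. The large one pinned in the fixture is at top (136,227) and scene (165,175), and the small loose one is at top (169,185) and scene (217,170). The job needs the larger, pinned one (black knob, bracket, fixture), which the crops confirm. Next I'll check the geometry with a model overlay and compute the move to a viewing pose.

```bash
cat >> h.py <<'E'
def psi(s=None):
    s=s or manip.state(); x=rot(s["tool_rot"]).apply([1,0,0]); return np.degrees(np.arctan2(x[1],x[0]))
def delta(P,ps):
    "shift in tool axes (cm) & turn units from present pose to world P, jaw angle ps; shift all before turning"
    s=manip.state(); d=rot(s["tool_rot"]).inv().apply(np.array(P)-s["tool_pos"])*100
    return d.round(2), round(-(ps-psi(s))/6,2)
E
python3 - <<'E'
from h import *
import pickle
f=pickle.load(open("top.pkl","rb"))
k=np.array([143,550])/6+[110,165]
print("knob",atz(f,k,0.103))
print(delta([.48,.133,.27],91.3),psi())
for n,p in dict(crank=(55,220),clamp=(165,375),bearing=(208,227)).items(): print(n,atz(f,p,0.0))
E
```

```text
knob [[0.53946841 0.13145065 0.103     ]]
(array([-34.59,  41.28,  -3.9 ]), np.float64(-3.31)) 71.44665173024106
crank [[0.65979995 0.37440689 0.        ]]
clamp [[0.24895604 0.06851229 0.        ]]
bearing [[ 0.62775629 -0.04337777  0.        ]]
```

```bash
python3 -m crank '[[0,0,-3.9,0],[-2.5,3,0,0],[-2.5,3,0,0],[-2.5,3,0,0],[-2.5,3,0,0],[-2.5,3,0,0],[-2.5,3,0,0],[-2.5,3,0,0],[-2.5,3,0,0],[-2.5,3,0,0]]' 1; python3 -m crank '[[-2.5,3,0,0],[-2.5,3,0,0],[-2.5,3,0,0],[-2.5,3,0,0],[-2,2,0,0],[0,0,0,-1],[0,0,0,-1],[0,0,0,-1],[0,0,0,-0.3],[0,0,0,0]]'
python3 - <<'E'
from h import *
import pickle
f=manip.grab_frame("wrist"); save(f,"w1"); pickle.dump(f,open("w1.pkl","wb")); print(psi(),f["position"])
E
```

```text
time: 1.08
tool_pos: [0.3837, 0.2916, 0.2704]
tool_rot: [0.0, 0.812, 0.584, 0.0]
contact_force: [-0.2, -0.1, 0.2]
gripper_width: 1.001
time: 1.92
tool_pos: [0.4777, 0.1348, 0.2702]
tool_rot: [-0.0, 0.699, 0.715, -0.0]
contact_force: [-0.4, -0.6, 0.8]
gripper_width: 1.002
91.18713888690658 [0.40759147 0.13346444 0.41265167]
```

View pics/w1.png

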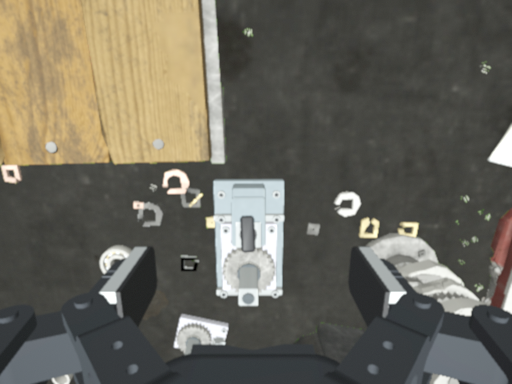

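Run:
```python
from h import *
import pickle
f=pickle.load(open("w1.pkl","rb")); crop(f,200,170,100,145,4,"w1c")
import numpy as np
yaw=np.radians(1.3)
ex=np.array([np.cos(yaw),np.sin(yaw),0]);ey=np.array([-ex[1],ex[0],0]);o=np.array([.6027,.1333,0])
im=f["img"][:,:,::-1].copy()
def L(pts,c):
    q=proj(f,[o+p[0]*1e-3*ex+p[1]*1e-3*ey+[0,0,p[2]*1e-3] for p in pts])
    print(q.round(1).tolist())
    return q
base=L([(-97,45,12),(-97,-45,12),(63,-45,12),(63,45,12)],0)
arb=L([(5,-11,96),(27,-11,96),(27,11,96),(5,11,96)],0)
kn=L([(-63,0,103)],0)
b=cv2.resize(im[170:315,200:300],None,fx=4,fy=4,interpolation=cv2.INTER_CUBIC)
for q in (base,arb): cv2.polylines(b,[((q-[199.5,169.5])*4).astype(int)],True,(0,0,255),1)
cv2.imwrite("pics/w1o.png",b)
```

```text
[[284.5, 179.0], [213.2, 179.0], [217.1, 290.2], [281.4, 290.2]]
[[238.4, 287.1], [238.7, 304.4], [258.3, 304.4], [258.4, 287.1]]
[[248.1, 232.5]]
```

View pics/w1o.png

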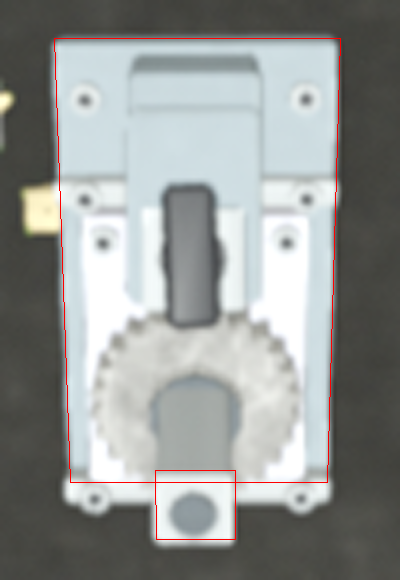

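Run:
```python
from h import *
import pickle
f=pickle.load(open("w1.pkl","rb"));t=pickle.load(open("top.pkl","rb"));g=pickle.load(open("scene.pkl","rb"))
yaw=np.radians(1.3)
ex=np.array([np.cos(yaw),np.sin(yaw),0]);ey=np.array([-ex[1],ex[0],0]);o=np.array([.6027,.1333,0]);ez=np.array([0,0,1])
s,c=np.sin(np.radians(25)),np.cos(np.radians(25))
a=-s*ex+c*ez;u=c*ex+s*ez
for X in (-60,-63,-66):
    C=o+ex*X*1e-3+ez*.103
    B=np.array([C+u*i*.018+ey*j*.007+a*k*.016 for i in(-1,1) for j in(-1,1) for k in (-1,1)])
    for n,q in (("w",f),("t",t),("s",g)):
        p=proj(q,B); print(X,n,p.min(0).round(1),p.max(0).round(1))
```

```text
-60 w [240.6 216.4] [255.  253.5]
-60 t [128.7 246.4] [138.5 264.5]
-60 s [134.6 165.6] [152.1 185. ]
-63 w [240.6 213.5] [255.  250.7]
-63 t [128.7 247.6] [138.5 265.8]
-63 s [133.7 166.2] [151.3 185.6]
-66 w [240.5 210.6] [255.  247.8]
-66 t [128.6 248.8] [138.5 267. ]
-66 s [132.9 166.7] [150.5 186.2]
```

Run:
```python
from h import *
print(delta([.540,.1319,.086],91.3))
```

```text
(array([-0.43,  6.22, 18.42]), np.float64(-0.02))
```

```bash
python3 -m crank '[[-0.4,3.1,0,0],[0,3.1,0,0],[0,0,4,0],[0,0,4,0],[0,0,3.5,0],[0,0,2.5,0],[0,0,2,0],[0,0,1.4,0],[0,0,1,0],[0,0,0,0]]'
python3 - <<'E'
from h import *
import pickle
print(delta([.540,.1319,.086],91.3))
f=manip.grab_frame("scene"); crop(f,100,110,140,105,5,"s2")
f=manip.grab_frame("wrist"); save(f,"w2")
E
```

```text
time: 2.8
tool_pos: [0.538, 0.1322, 0.0836]
tool_rot: [-0.001, 0.7, 0.715, -0.002]
contact_force: [-0.6, -0.2, 0.2]
gripper_width: 1.003
(array([-0.04,  0.19, -0.24]), np.float64(-0.01))
```

View pics/s2.png

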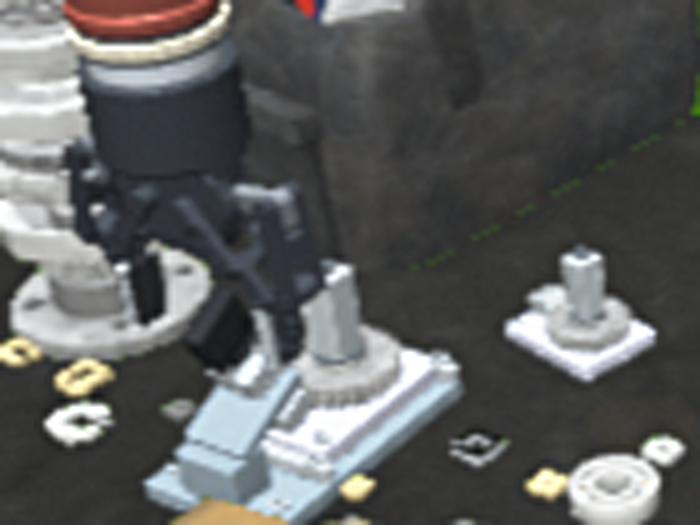

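View pics/w2.png

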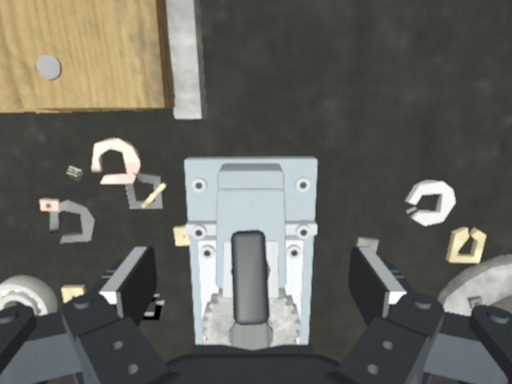

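The wrist picture shows the knob (249,278) centred between the fingers, and the scene view shows the fingers either side of it. I'll nudge up slightly and close.

```bash
python3 -m crank '[[0,0.2,-0.25,0],[0,0,0,0],[0,0,0,0]]'; python3 -m crank '[[0,0,0,0],[0,0,0,0],[0,0,0,0],[0,0,0,0],[0,0,0,0],[0,0,0,0],[0,0,0,0],[0,0,0,0]]' 0
python3 - <<'E'
from h import *
f=manip.grab_frame("wrist"); crop(f,130,150,250,234,3,"w3"); print(psi())
E
```

```text
time: 3.15
tool_pos: [0.5431, 0.1325, 0.0906]
tool_rot: [0.001, 0.699, 0.715, 0.001]
contact_force: [0.2, -0.4, 0.8]
gripper_width: 1.001
time: 3.82
tool_pos: [0.5416, 0.1318, 0.0889]
tool_rot: [0.0, 0.699, 0.715, -0.001]
contact_force: [-3.6, -3.4, 2.2]
gripper_width: 0.156
91.25208021778049
```

View pics/w3.png

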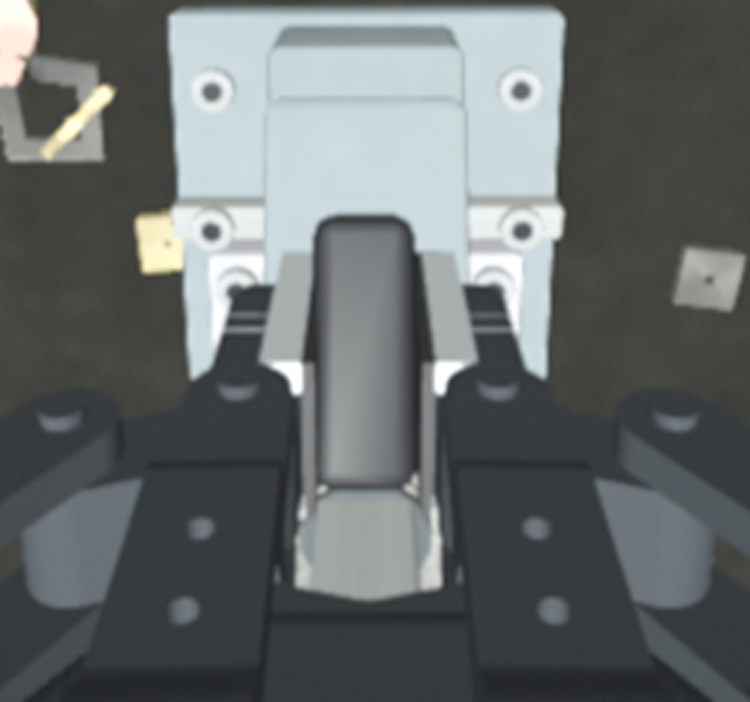

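The knob is held (opening 0.156, about 13 mm). Now pull about 18 mm along the axis.

```bash
python3 -m crank '[[0,-0.19,-0.41,0],[0,-0.19,-0.41,0],[0,-0.19,-0.41,0],[0,-0.19,-0.41,0],[0,0,0,0],[0,0,0,0]]'
python3 - <<'E'
from h import *
f=manip.grab_frame("wrist"); crop(f,130,150,250,234,3,"w4")
f=manip.grab_frame("scene"); crop(f,100,110,140,105,5,"s4");print(psi())
E
```

```text
time: 4.37
tool_pos: [0.5343, 0.1316, 0.1041]
tool_rot: [0.001, 0.699, 0.715, 0.0]
contact_force: [6.2, -2.9, -8.6]
gripper_width: 0.153
91.24135289657208
```

View pics/w4.png

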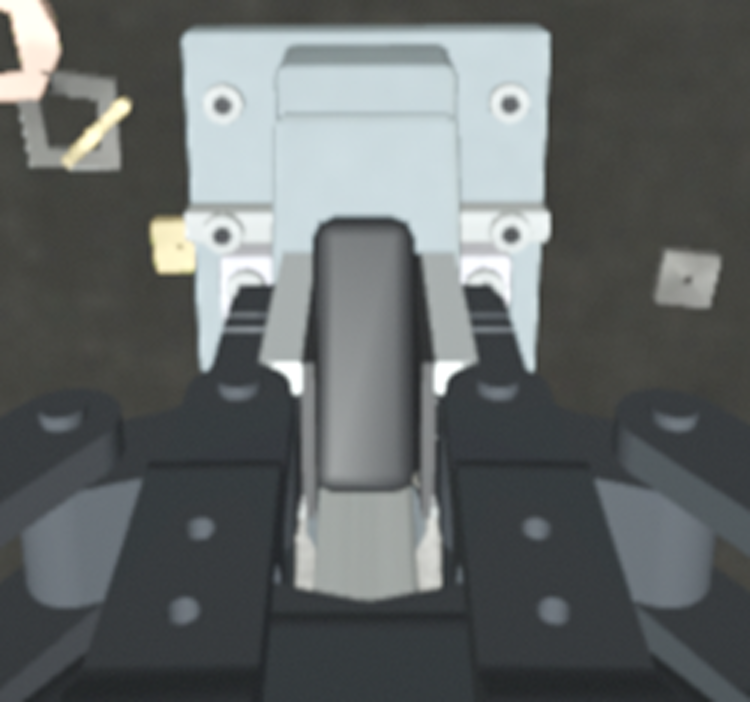

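View pics/s4.png

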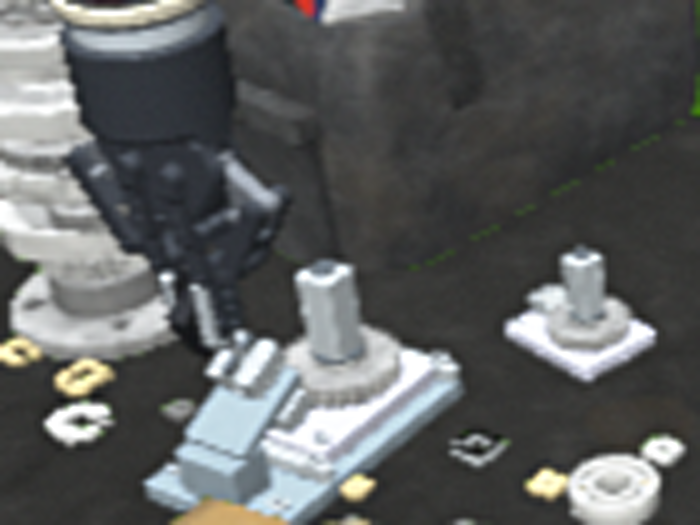

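The knob has moved 16.9 mm along its axis, and the roughly 10 N reaction matches the spring. I'll pull a little more and start twisting.

```bash
python3 -m crank '[[0,-0.05,-0.1,0],[0,0,0,0],[0,0,0,-0.7],[0,0,0,-0.7],[0,0,0,-0.7],[0,0,0,-0.7],[0,0,0,0]]'
python3 - <<'E'
from h import *
s=manip.state();print(psi(s),s["contact_force"],s["ft_torque"])
f=manip.grab_frame("wrist"); crop(f,130,150,250,234,3,"w5")
E
```

```text
time: 5.05
tool_pos: [0.5343, 0.1286, 0.1048]
tool_rot: [0.003, 0.587, 0.809, -0.003]
contact_force: [6.4, -9.1, -7.7]
gripper_width: 0.16
108.08197816037446 [ 6.42799108 -9.14849345 -7.7431243 ] [-3.57927209 -1.29481481 -1.00118249]
```

View pics/w5.png

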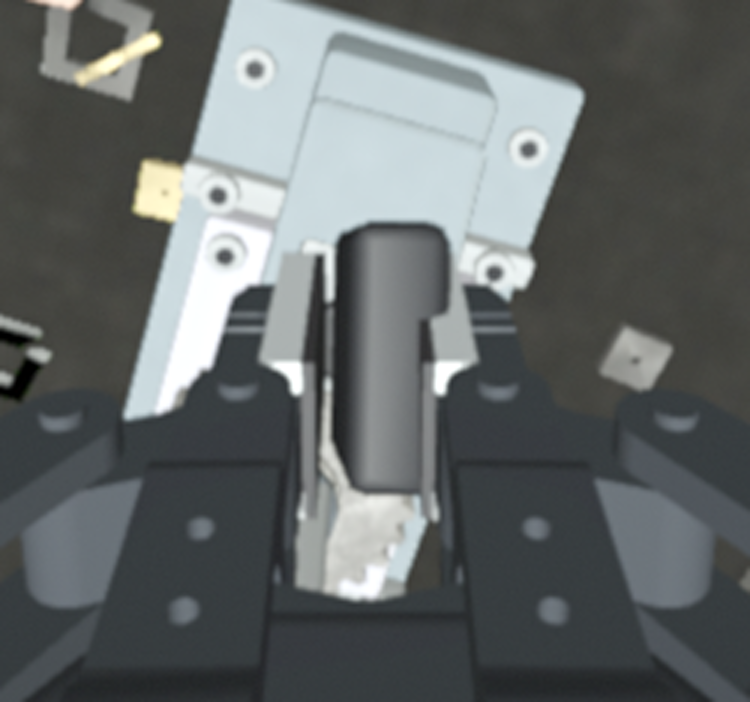

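The knob turns with the tool, and the fixture now appears rotated about 17 degrees. Continuing the twist.

```bash
python3 -m crank '[[0,0,0,-0.7],[0,0,0,-0.7],[0,0,0,-0.7],[0,0,0,-0.7],[0,0,0,0]]'
python3 - <<'E'
from h import *
s=manip.state();print(psi(s),s["contact_force"],s["ft_torque"])
f=manip.grab_frame("wrist"); crop(f,130,150,250,234,3,"w6")
E
```

```text
time: 5.52
tool_pos: [0.5351, 0.1277, 0.1055]
tool_rot: [0.004, 0.463, 0.886, -0.004]
contact_force: [4.3, -11.5, -7.5]
gripper_width: 0.154
124.85412223260158 [  4.31148317 -11.46731166  -7.52930377] [-4.46267801 -1.86742555 -1.23183645]
```

View pics/w6.png

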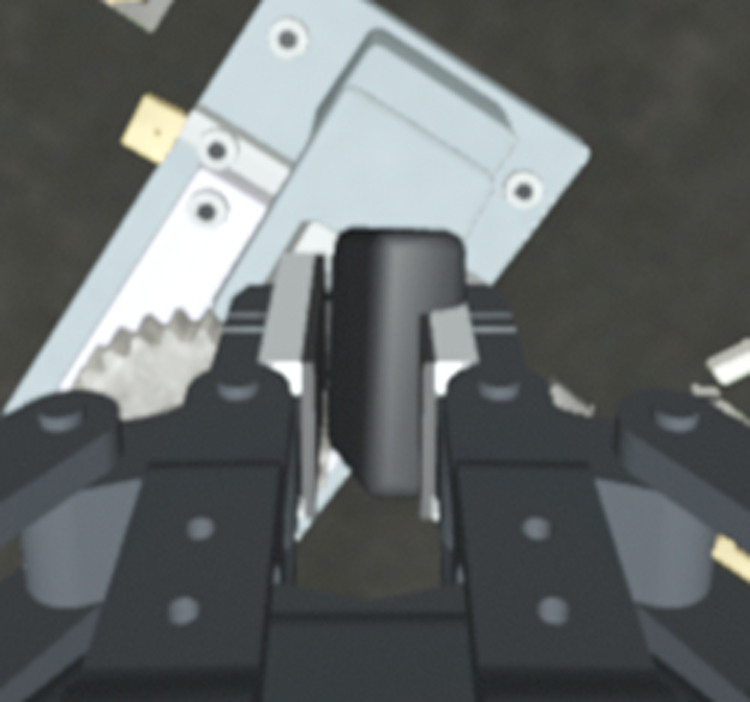

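```bash
python3 -m crank '[[0,0,0,-0.7],[0,0,0,-0.7],[0,0,0,-0.7],[0,0,0,-0.7],[0,0,0,-0.7],[0,0,0,-0.7],[0,0,0,-0.7],[0,0,0,-0.7],[0,0,0,0],[0,0,0,0]]'
python3 - <<'E'
from h import *
s=manip.state();print(psi(s),s["contact_force"],s["ft_torque"],s["joint_pos"][5])
f=manip.grab_frame("wrist"); crop(f,130,150,250,234,3,"w7")
E
```

```text
time: 6.4
tool_pos: [0.5396, 0.1314, 0.1165]
tool_rot: [0.008, 0.187, 0.982, 0.0]
contact_force: [-12.1, -8.6, 37.6]
gripper_width: 0.154
158.41318793233523 [-12.12447459  -8.64515987  37.55476456] [-2.29673549 -0.94115879 -0.45913992] -2.656813788951084
```

View pics/w7.png

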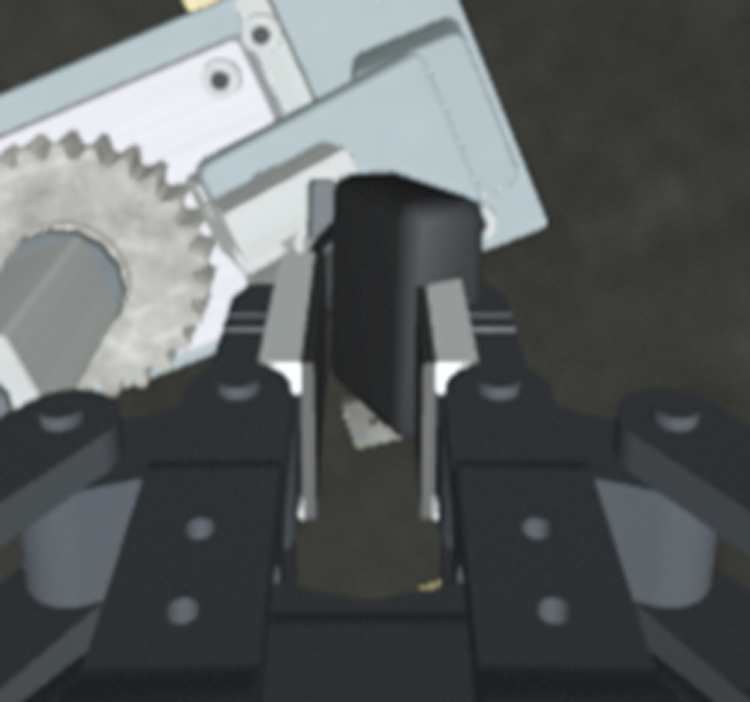

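The knob followed to about 65 degrees. The slanted wedge pushed the tool up about 11 mm (37 N), so I'll relieve that while opening.

```bash
python3 -m crank '[[0,0,-0.8,0],[0,0,-0.4,0],[0,0,0,0],[0,0,0,0]]' 0.6
python3 - <<'E'
from h import *
s=manip.state();print(psi(s),s["contact_force"])
f=manip.grab_frame("wrist"); crop(f,130,150,250,234,3,"w8")
f=manip.grab_frame("scene"); crop(f,100,110,140,105,5,"s8")
E
```

```text
time: 6.78
tool_pos: [0.5338, 0.1326, 0.1184]
tool_rot: [0.0, 0.187, 0.982, 0.0]
contact_force: [-0.6, 0.0, -0.6]
gripper_width: 0.601
158.45223936387774 [-0.60596717  0.0278223  -0.60381282]
```

View pics/w8.png

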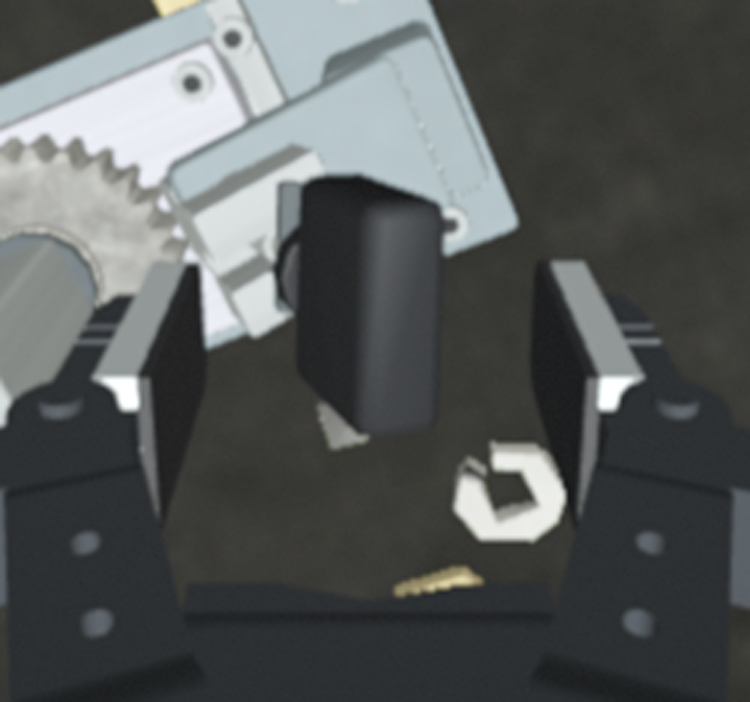

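View pics/s8.png

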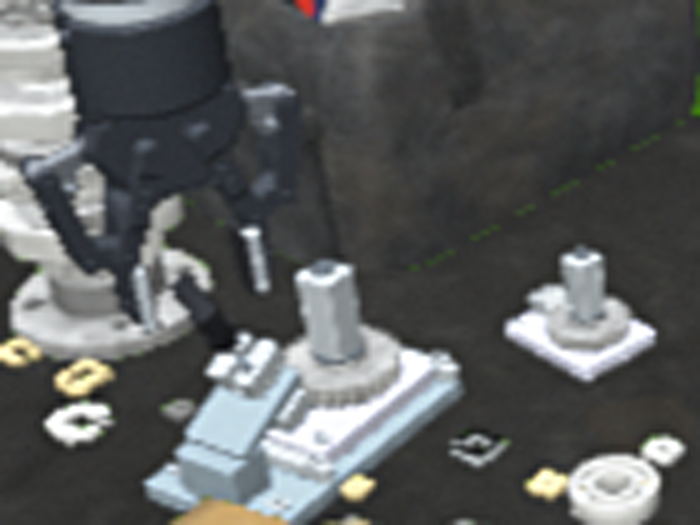

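The gripper is off the knob, which stays out and twisted. I'll rise, unturn and verify against the model.

```bash
python3 -m crank '[[0,0,-3,0],[0,0,-4,0],[0,0,-4,0],[0,0,-3,1.1],[0,0,0,1.1],[0,0,0,1.1],[0,0,0,1.1],[0,0,0,1.1],[0,0,0,1.1],[0,0,0,1.1]]' 0.8; python3 -m crank '[[0,0,0,1.1],[0,0,0,1.1],[0,0,0,1.1],[0,0,0,1.2],[0,-2,0,0],[0,-2,0,0],[0,0,0,0]]'
python3 - <<'E'
from h import *
import pickle
f=manip.grab_frame("wrist"); g=manip.grab_frame("scene"); print(psi())
pickle.dump((f,g),open("l.pkl","wb"))
yaw=np.radians(1.3)
ex=np.array([np.cos(yaw),np.sin(yaw),0]);ey=np.array([-ex[1],ex[0],0]);o=np.array([.6027,.1333,0]);ez=np.array([0,0,1])
s,c=np.sin(np.radians(25)),np.cos(np.radians(25))
a=-s*ex+c*ez;u=c*ex+s*ez
from scipy.spatial.transform import Rotation as R
for n,q in (("w",f),("s",g)):
  im=q["img"][:,:,::-1].copy()
  for pull,tw,col in ((.016,1.1,(0,0,255)),(0,1.1,(0,255,0))):
    r=R.from_rotvec(a*tw); U,Y=r.apply(u),r.apply(ey); C=o-ex*.062+ez*.103+a*pull
    B=proj(q,[C+U*i*.018+Y*j*.007+a*.016 for i,j in((-1,-1),(-1,1),(1,1),(1,-1))])
    if col==(0,0,255):
        m=B.mean(0).astype(int)-[50,45]; m=m.clip(0); big=cv2.resize(im[m[1]:m[1]+90,m[0]:m[0]+100],None,fx=6,fy=6,interpolation=cv2.INTER_CUBIC)
    cv2.polylines(big,[((B-m+.5)*6).astype(int)],True,col,1)
  cv2.imwrite(f"pics/l{n}.png",big)
E
```

```text
time: 7.72
tool_pos: [0.5335, 0.1323, 0.2571]
tool_rot: [-0.001, 0.56, 0.829, -0.0]
contact_force: [0.0, 1.5, -0.7]
gripper_width: 0.795
time: 8.3
tool_pos: [0.4916, 0.1359, 0.257]
tool_rot: [-0.001, 0.735, 0.678, -0.001]
contact_force: [-0.5, 0.7, -0.9]
gripper_width: 0.802
85.3037972648529
```

View pics/lw.png

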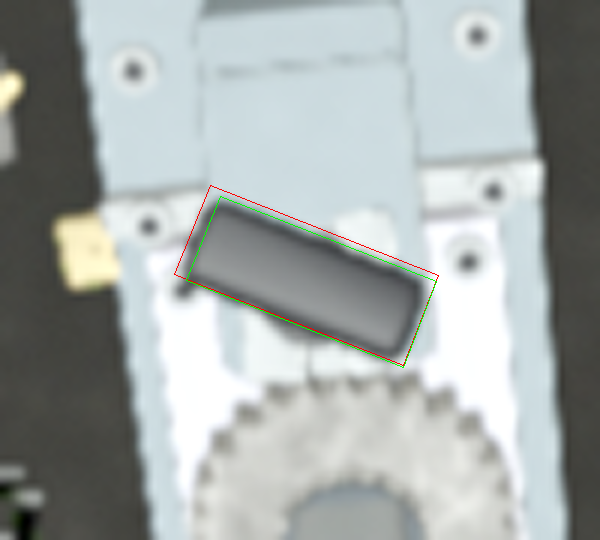

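View pics/ls.png

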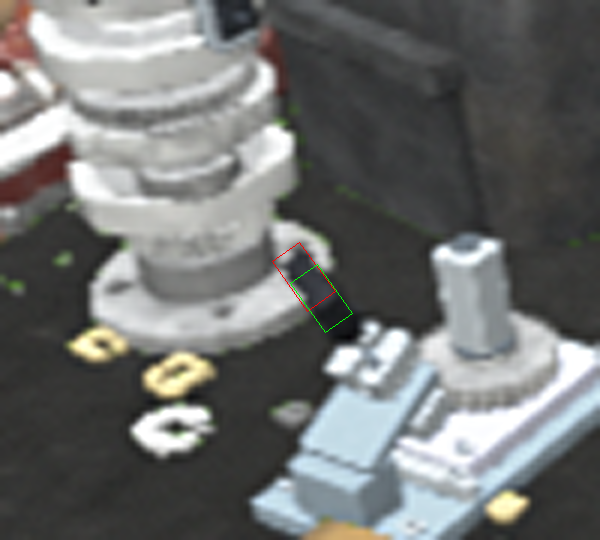

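The latched (red) model matches the knob in the scene view: the outer end is at crop (300,245), where home would be (335,300). The twist is about 1.1 rad. Next is the arbor.

Run:
```python
from h import *
print(delta([.6187,.1337,.16],91.3))
```

```text
(array([ 0.84, 12.49,  9.75]), np.float64(-1.0))
```

```bash
python3 -m crank '[[0.8,3.5,0,0],[0,3.5,0,0],[0,3,0,0],[0,2.5,0,0],[0,0,0,-1],[0,0,3.5,0],[0,0,3.5,0],[0,0,2.7,0],[0,0,0,0],[0,0,0,0]]' 1
python3 - <<'E'
from h import *
f=manip.grab_frame("wrist"); g=manip.grab_frame("scene"); save(f,"w9"); crop(g,100,90,160,120,5,"s9")
print(delta([.6187,.1337,.057],91.3))
E
```

```text
time: 9.23
tool_pos: [0.6182, 0.1329, 0.1587]
tool_rot: [-0.002, 0.699, 0.715, -0.002]
contact_force: [0.3, 0.4, 0.8]
gripper_width: 0.997
(array([ 0.05, -0.23, 10.64]), np.float64(-0.0))
```

View pics/w9.png

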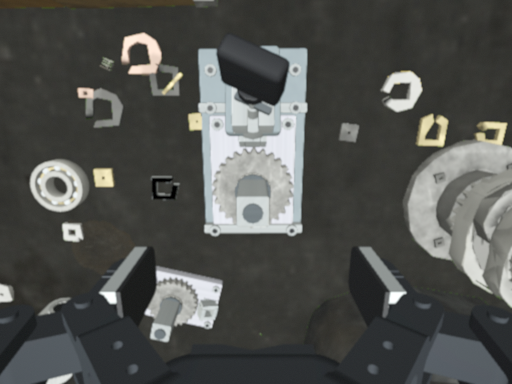

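View pics/s9.png

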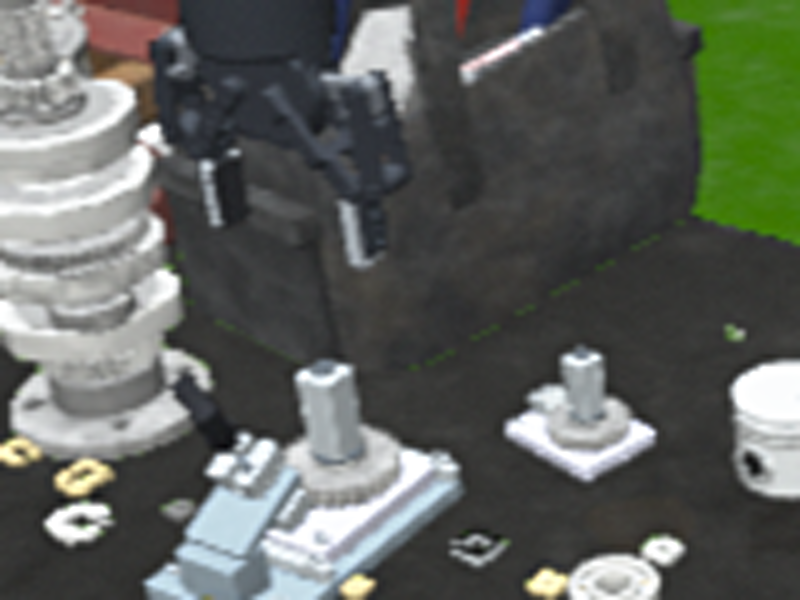

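Run:
```python
from h import *
f=manip.grab_frame("wrist"); print(atz(f,[(253.5,212)],.096)); crop(f,195,130,115,110,5,"w9c")
```

```text
[[0.62518422 0.13428392 0.096     ]]
```

View pics/w9c.png

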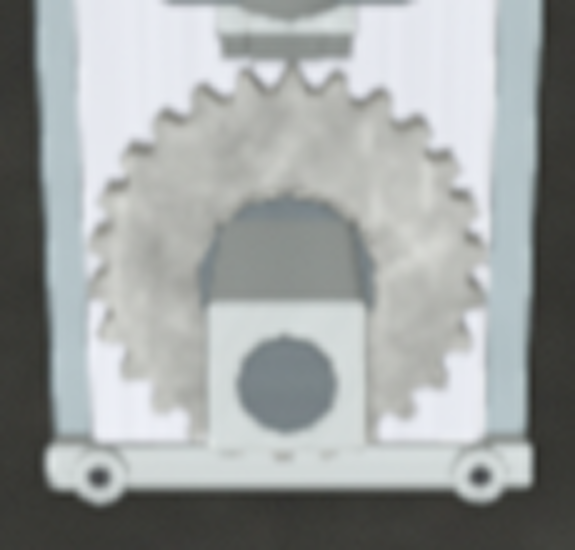

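Run:
```python
from h import *
f=manip.grab_frame("wrist"); print(atz(f,[(252.4,204.5)],.096)); 
print(delta([.6187,.1337,.057],91.3))
```

```text
[[0.62057912 0.13350031 0.096     ]]
(array([ 0.04, -0.29, 10.75]), np.float64(-0.0))
```

```bash
python3 -m crank '[[0,0,3,0],[0,0,3,0],[0,0,2,0],[0,0,1.2,0],[0,0,0.7,0],[0,0,0.3,0],[0,0,0,0],[0,0,0,0]]'
python3 - <<'E'
from h import *
print(delta([.6195,.1336,.057],91.3))
E
python3 -m crank '[[0,0,0,0],[0,0,0,0],[0,0,0,0],[0,0,0,0],[0,0,0,0],[0,0,0,0],[0,0,0,0],[0,0,0,0]]' 0
python3 - <<'E'
from h import *
f=manip.grab_frame("wrist"); g=manip.grab_frame("scene"); save(f,"w10"); crop(g,100,90,160,120,5,"s10")
print(delta([.6195,.1336,.057],91.3),manip.state()["ft_torque"])
E
```

```text
time: 10.1
tool_pos: [0.6205, 0.1333, 0.0611]
tool_rot: [0.001, 0.699, 0.715, 0.001]
contact_force: [-1.0, -1.1, -0.8]
gripper_width: 1.0
(array([ 0.03, -0.1 ,  0.41]), np.float64(-0.0))
time: 10.77
tool_pos: [0.6193, 0.1329, 0.0595]
tool_rot: [0.0, 0.699, 0.715, -0.0]
contact_force: [0.0, -1.7, 2.1]
gripper_width: 0.246
(array([0.06, 0.02, 0.25]), np.float64(-0.0)) [-0.23615051  0.10740901  0.01902072]
```

View pics/w10.png

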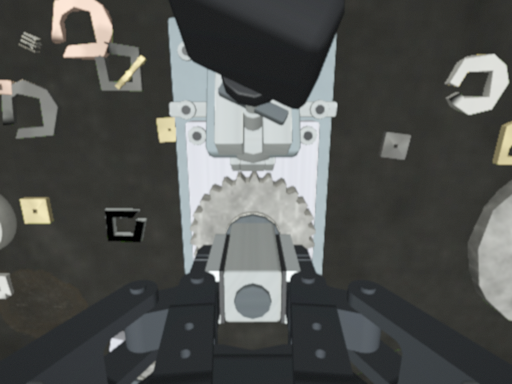

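View pics/s10.png

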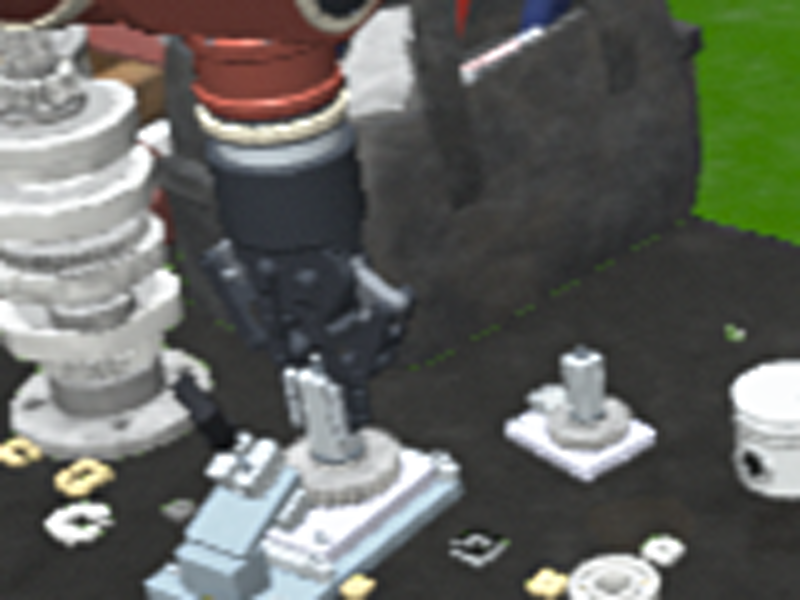

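The arbor is held (opening 0.246, about 21 mm). Now slide it toward -y.

```bash
python3 -m crank '[[-0.3,0,-0.03,0],[-0.5,0,0,0],[-0.7,0,0,0],[0,0,0,0]]'; python3 -m crank '[[-0.8,0,0,0],[-1,0,0,0],[-1,0,0,0],[-1,0,0,0],[-1,0,0,0],[-1,0,0,0],[-1,0,0,0],[-0.5,0,0,0],[0,0,0,0]]'
python3 - <<'E'
from h import *
f=manip.grab_frame("wrist"); g=manip.grab_frame("scene"); save(f,"w11"); crop(g,100,90,160,120,5,"s11")
print(manip.state()["ft_torque"],psi())
E
```

```text
time: 11.2
tool_pos: [0.6195, 0.1172, 0.0595]
tool_rot: [0.0, 0.699, 0.715, -0.0]
contact_force: [0.0, -1.2, 1.7]
gripper_width: 0.251
time: 11.95
tool_pos: [0.6196, 0.043, 0.0576]
tool_rot: [-0.001, 0.7, 0.714, -0.002]
contact_force: [-0.1, -0.2, -6.6]
gripper_width: 0.248
[ 0.00760875 -0.05082028 -0.03932235] 91.24900778014508
```

View pics/w11.png

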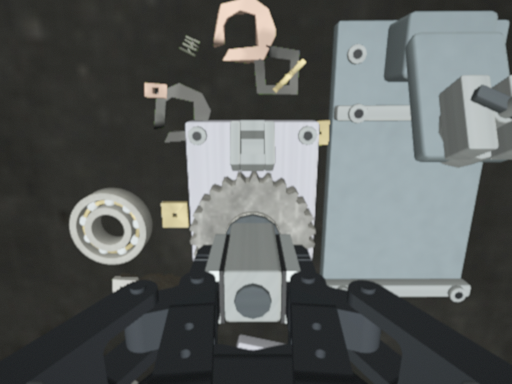

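View pics/s11.png

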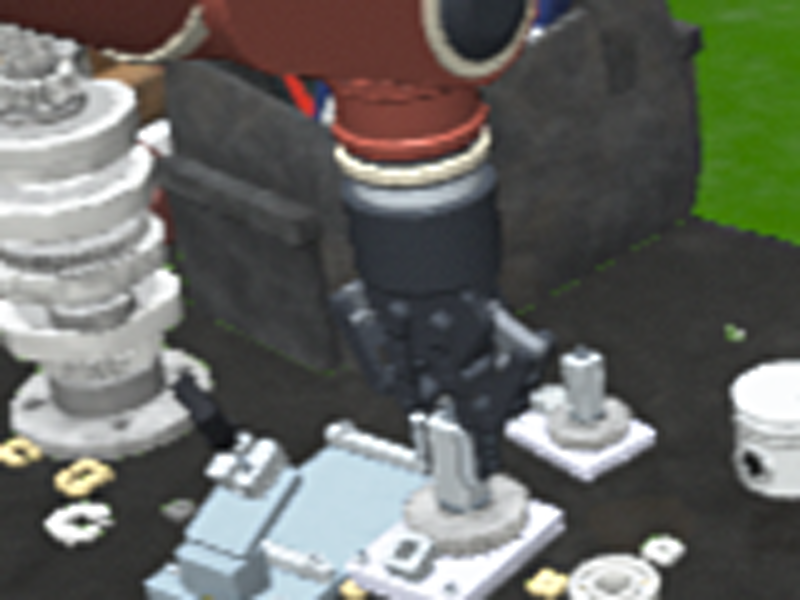

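Carrier is clear of the bracket and hanging level (about 6.6 N), with the plunger still latched. Lift it and carry to the tray.

```bash
python3 -m crank '[[0,0,-1,0],[0,0,-2,0],[0,0,-3,0],[0,0,-3,0],[0,0,-1,0],[0,0,0,0]]'
python3 - <<'E'
from h import *
print(delta([.6014,-.2797,.157],78.1))
E
```

```text
time: 12.55
tool_pos: [0.6238, 0.0455, 0.1646]
tool_rot: [0.003, 0.699, 0.715, 0.003]
contact_force: [-0.2, -0.2, -5.7]
gripper_width: 0.249
(array([-32.46,  -3.  ,   0.76]), np.float64(2.2))
```

```bash
python3 -m crank '[[-1.5,0,0,0],[-2.5,-0.4,0,0],[-3,-0.5,0,0],[-3,-0.5,0,0],[-3,-0.4,0,0],[-3,-0.3,0,0],[-3,0,0,0],[-3,0,0,0],[-3,0,0,0],[-3,0,0,0]]';python3 -m crank '[[-2.5,0,0,0],[-1.5,0,0,0],[-0.6,0,0,0],[0,0,0,0.8],[0,0,0,0.8],[0,0,0,0.6],[0,0,0,0],[0,0,0,0]]'
python3 - <<'E'
from h import *
f=manip.grab_frame("wrist"); g=manip.grab_frame("scene"); t=manip.grab_frame("top"); save(f,"w12"); save(g,"s12"); crop(t,240,170,110,130,5,"t12")
print(delta([.6014,-.2797,.157],78.1))
E
```

```text
time: 13.38
tool_pos: [0.6044, -0.2364, 0.1558]
tool_rot: [-0.003, 0.699, 0.715, -0.001]
contact_force: [0.9, -0.3, -5.2]
gripper_width: 0.248
time: 14.05
tool_pos: [0.607, -0.2799, 0.1582]
tool_rot: [-0.001, 0.776, 0.631, -0.0]
contact_force: [0.8, -0.6, -6.3]
gripper_width: 0.249
(array([-0.04, -0.59,  0.2 ]), np.float64(0.01))
```

View pics/w12.png

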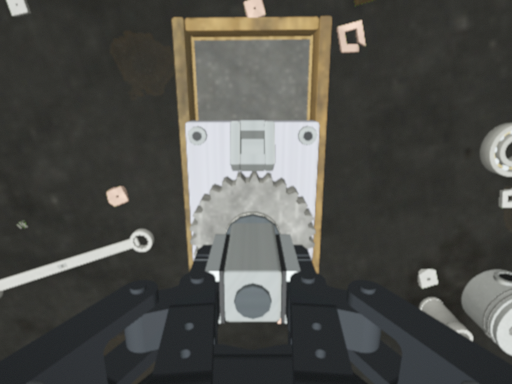

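View pics/s12.png

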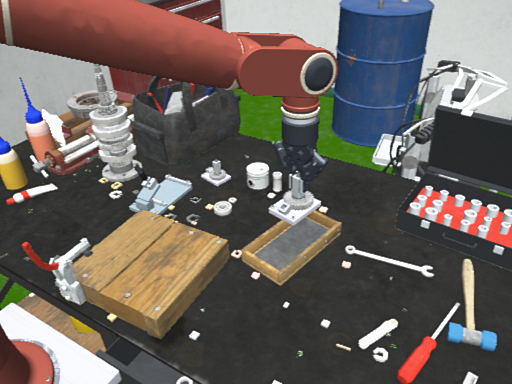

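Carrier is centred across the tray: plate 185..320 against walls 174..331 in the wrist picture, and parallel. Lowering.

```bash
python3 -m crank '[[0,-0.5,1,0],[0,0,2.5,0],[0,0,2.5,0],[0,0,1.7,0],[0,0,1,0],[0,0,0.5,0],[0,0,0,0],[0,0,0,0],[0,0,0,0]]'
python3 - <<'E'
from h import *
f=manip.grab_frame("wrist"); g=manip.grab_frame("scene"); save(f,"w13"); crop(g,220,120,140,170,4,"s13")
print(manip.state()["tool_pos"],manip.state()["contact_force"])
E
```

```text
time: 14.95
tool_pos: [0.6037, -0.2808, 0.0695]
tool_rot: [0.002, 0.777, 0.63, 0.001]
contact_force: [0.4, -0.8, -5.3]
gripper_width: 0.246
[ 0.60357694 -0.28080901  0.06945535] [ 0.09704102 -0.39076491 -5.15985536]
```

View pics/w13.png

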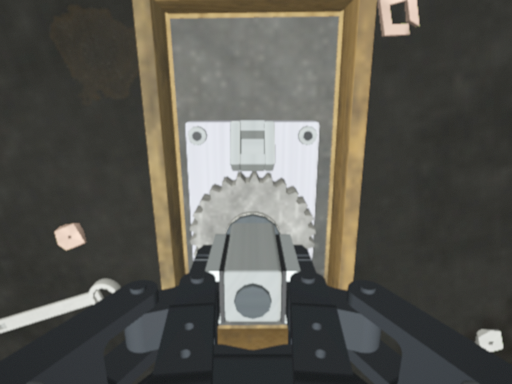

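View pics/s13.png

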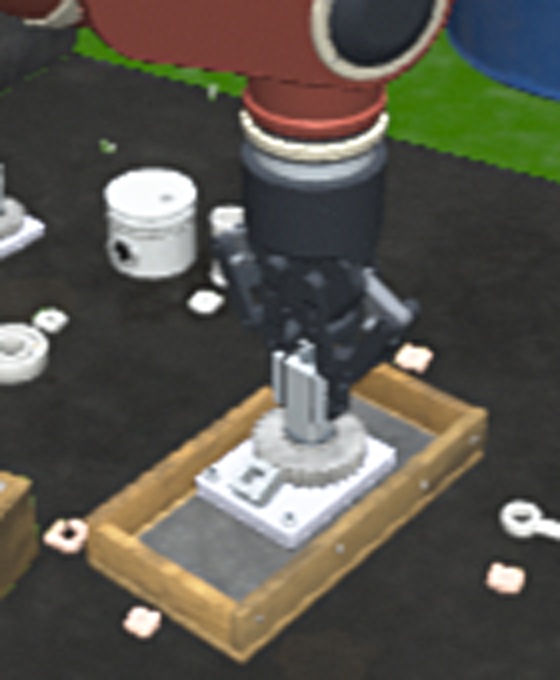

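Inside the walls with clear gaps on both sides and about 15 mm to go.

```bash
python3 -m crank '[[0,0,0.4,0],[0,0,0.4,0],[0,0,0.3,0],[0,0,0.1,0],[0,0,0,0],[0,0,0,0],[0,0,0,0]]'; python3 -m crank '[[0,0,0.15,0],[0,0,0,0],[0,0,0,0]]'
```

```text
time: 15.63
tool_pos: [0.6026, -0.2802, 0.0556]
tool_rot: [0.0, 0.777, 0.63, 0.0]
contact_force: [0.7, 0.3, -6.6]
gripper_width: 0.253
time: 15.88
tool_pos: [0.6025, -0.2801, 0.054]
tool_rot: [-0.0, 0.777, 0.63, -0.0]
contact_force: [0.2, -0.9, -5.1]
gripper_width: 0.248
```

```bash
python3 -m crank '[[0,0,0.1,0],[0,0,0,0],[0,0,0,0]]'; python3 -m crank '[[0,0,0.1,0],[0,0,0,0],[0,0,0,0]]'
```

```text
time: 16.13
tool_pos: [0.6028, -0.2803, 0.0535]
tool_rot: [0.0, 0.777, 0.63, 0.0]
contact_force: [-0.8, -0.1, -2.8]
gripper_width: 0.249
time: 16.38
tool_pos: [0.6028, -0.2804, 0.0535]
tool_rot: [0.0, 0.777, 0.63, 0.0]
contact_force: [-5.2, 1.1, 6.5]
gripper_width: 0.252
```

Floor contact (z force +6.5 N). Relieve and release.

```bash
python3 -m crank '[[0,0,-0.07,0],[0,0,0,0]]'; python3 -m crank '[[0,0,0,0],[0,0,0,0],[0,0,0,0],[0,0,0,0],[0,0,0,0],[0,0,0,0]]' 1;  python3 -m crank '[[0,0,-1,0],[0,0,-2,0],[0,0,-3,0],[0,0,-4,0],[0,0,-4,0],[0,-3,0,0],[0,-3,0,0],[0,-3,0,0],[0,0,0,0],[0,0,0,0]]'
python3 - <<'E'
from h import *
f=manip.grab_frame("wrist"); g=manip.grab_frame("scene"); t=manip.grab_frame("top"); save(f,"w14"); save(g,"s14");crop(g,100,110,250,180,3,"s14c");save(t,"t14")
E
```

```text
time: 16.55
tool_pos: [0.6028, -0.2804, 0.0535]
tool_rot: [0.0, 0.777, 0.63, 0.0]
contact_force: [-4.5, 1.2, 4.1]
gripper_width: 0.248
time: 17.05
tool_pos: [0.6026, -0.2802, 0.0527]
tool_rot: [0.0, 0.777, 0.63, 0.0]
contact_force: [-1.1, -0.5, -0.4]
gripper_width: 0.996
time: 17.88
tool_pos: [0.5135, -0.2613, 0.1933]
tool_rot: [0.0, 0.777, 0.63, 0.0]
contact_force: [0.6, -0.0, 0.1]
gripper_width: 1.003
```

View pics/w14.png

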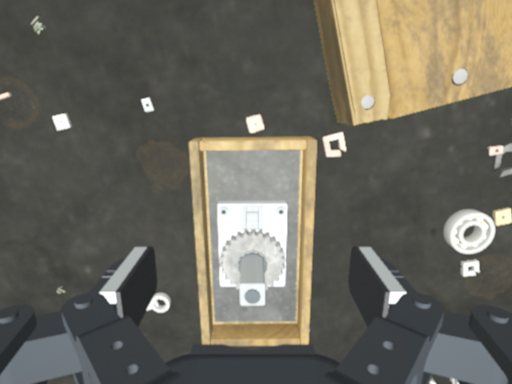

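View pics/s14c.png

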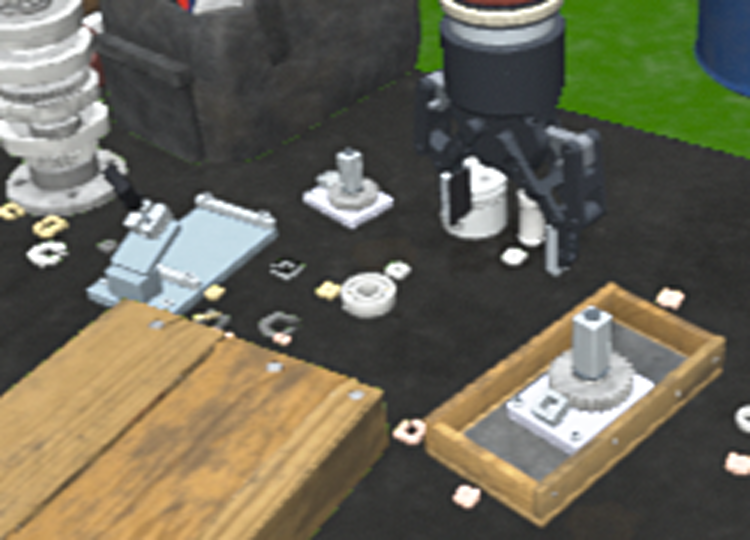

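View pics/t14.png

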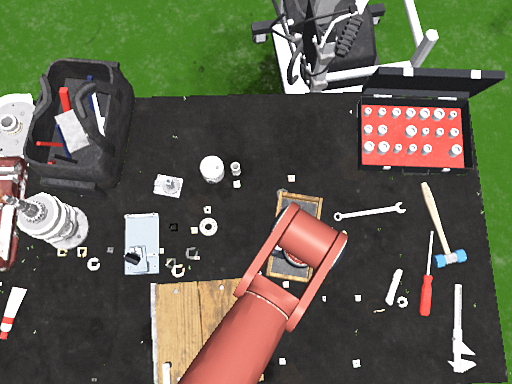

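The carrier stands upright and flat inside the tray at wrist (253,250), and the knob is still out and twisted at scene crop (120,180). The piston, bearing, sleeve, spanner and small carrier are at the same top-view pixels as at the start. The gripper is clear.

Run:
```python
from plant import manip
print(manip.job_done(), manip.state()["time"])
```

```text
the job is handed in; nothing more can be done
the job is handed in; nothing more can be done
```

The larger carrier is upright and flat on the tray floor, and the plunger was latched open at my last look. I handed the job in with about 18 s of the 56 s used; the hand-in gave no verdict.

**What I did:**
- Gripped the winged knob, pulled it about 18 mm along its slanting axis and twisted it about 1.1 rad. When released it stayed out; the scene view matched the latched position, not home.
- Gripped the arbor and slid the carrier 90 mm along the fixture's -y. I then lifted it level, turned it to line up with the tray and lowered it until it touched the floor with about 6.5 N before releasing.

**Last checks:** The final pictures show the carrier centred across the tray, with clear gaps to the long walls. The bystanders and the smaller carrier are where they started, and the gripper touches nothing.

**What did not go to plan:** Late in the twist the pads slipped on the slanting knob, and the tool was pushed up about 11 mm. The highest force I read was about 40 N at the wrist (38 N of it vertical), well under the 120 N limit. The fingers were holding the knob at the time, and I saw no sign of the gripper's body touching anything. I only read forces between moves, so I can't rule out a brief higher peak.

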